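# Load a sweets tube into the labelling cradle

## Robot

A 7-joint arm with a two-finger parallel gripper is mounted at the origin on the work surface. World frame = base frame: x ahead of the robot, y to its left, z up, the work surface at z = 0. Lengths are in m, angles in degrees, forces in N, time in s.
With the tool pointing down it reaches from about 0.4 to 0.875 m from the base axis. Payload 19.3 kg.
Tool frame: the origin (TCP) lies midway between the tips of the shut fingers; the grasp point (between the pads) lies 19 mm behind it; z points along the fingers, y is the line along which they close (so a half turn about z gives the same grasp; the last joint's range is limited). The gripper opens to 85 mm and grips with 20 to 120 N. Pads are 22 mm wide; open, the fingers measure 114 mm over their backs; the gripper's body (76 mm by 85 mm) begins 54 mm behind the grasp point. The pads swing forward as they close: fully open they stand 13 mm farther back than shut.
Start: joints at [65.592, 29.874, -2.08, 91.645, 1.215, 58.505, -6.463], TCP at [0.218, -0.586, 0.231] pointing down, gripper open.
Joint ranges: [-166.77, 166.77], [-17.47, 122.26], [-85.68, 81.53], [9.62, 139.38], [-72.42, 252.41], [9.2, 110.78], [-144.41, 144.41]. Speed limits (degrees/s): [108.29, 108.29, 136.94, 136.94, 172.46, 172.46, 172.46].

## Interface

Orientations are given as a 3x3 rotation matrix whose columns are the frame's x, y, z axes.
In Python, from plant import sensors, optics, order gives the robot as it stands.
- The arm moves only by the tool servo_tool, never from a script. Its argument "targets" is a list of rows, each an object with "travel": the shift along the tool's x, y, z in mm, a list of three; "twist": the turn, a rotation vector about the tool's x, y, z in degrees, a list of three. In form: [{"travel": [x, y, z], "twist": [ax, ay, az]}, ...]. A call has 1 to 8 rows; each row is the pose to reach, as a shift and turn from the pose commanded when the call began, along the tool's axes at that moment; what a row does not reach only later rows make up. A row lasts 1/10 s, in which the tool goes at most 50 mm and 8.59 degrees, less where a joint would pass 70% of its speed; a pose out of reach is approached as far as the arm can. A call with a gripper value outside its range is refused whole. "claw" is the opening, from 0 (shut) to 1 (fully open), set as the call begins (left out, the last holds). The fingers move at their own pace and stop on an object; "force" is the grip in N (left out, the last holds). Time passes only in rows, so rows that repeat a pose let the fingers close. It gives the time, the measured TCP pose, the force, the opening and the grip force at its end, in the units of the state.
- sensors.get_obs(): the state, without advancing time (a new reading comes with each control period).
- optics.capture(name): name is "scene" or "top" or "wrist"; returns the picture (480x640x3 uint8, red, green, blue); there is no depth.
- optics.camera_model(name): a dict with "K" (3x3 intrinsics, pixels), "R" (3x3) and "t" (3): a world point X has camera coordinates R X + t. Camera axes: x right, y down, z forward; pixel columns grow to the right and rows downward; lengths in m; the calibration is good to about 2 mm. A picture is of the moment at which its call begins: read the wrist's pose just before it. camera_model takes no time and is no camera call; for the wrist camera it gives the pose at the moment of the call.
- order.close_job(): hands the job in; it is judged then, once.
The state is a dict: "t": time; "qpos": joint angles; "qd": joint speeds; "joint_efforts": joint torques, N m; "ee_pos": TCP position; "ee_rot": TCP orientation; "ft_force": force on the tool from outside, world axes, zero at the start; "torque": the same for the moment, N m; "grip_width": finger opening in m; "grip_force": force on a finger pad.
Only numpy, scipy, OpenCV 4.12 (cv2) and the standard library are available. Lean on these libraries where they do the work, as an engineer would, in place of code of your own. Each camera call takes 0.05 s, during which the arm holds its last target. There are 200 camera calls.

## Task

Take the sweets tube with the pink cap from the cream tray and lower it gently into the V of the labelling cradle, so that it lies fully down in both V-plates, about centred lengthwise and ready to be clamped for its label; the cap may point either way. Do not drop it in: let go only once it rests in the V. Leave the green-capped and yellow-capped tubes lying where they are in the tray.

Things in the scene. Friction and masses are not known exactly. Their poses are not given: they have to be found in the camera images.
- pink_mid (a point): Centre (on the axis, half-way along) of the tube to load: rigid round tube of chocolate balls, 44 mm diameter, 180 mm long, about 0.2 kg, lying level, flush pink cap on its +x end; x runs along it, y and z mean nothing. It starts in one of three lanes, 110 mm apart, of a fixed cream tray: axis 34 mm above the table, 28 mm above the tray plate, on rests beneath; room for fingers on both sides.
- v_seat (a point): Fixed labelling cradle; the point is the tube's centre when seated, 63 mm above the table; x along the V, z up. Black 200 x 110 mm base, 12 mm thick, with two blue-white V-plates (each 20 mm thick along x, 82 mm wide, tops 62 mm above the table) centred 62 mm either side of the middle; the 104 mm between them is open for fingers down to the plate. 90-degree V, mouth about 60 mm wide.
- green_mid (a point): A tube of the same size and contents with a green cap and end disc, in another lane of the tray: leave it. The point is its centre; x runs along it towards the cap.
- yellow_mid (a point): A tube of the same size and contents with a yellow cap and end disc, in the remaining lane of the tray: leave it. The point is its centre; x runs along it towards the cap.
Mind the look-alikes: they are no part of the job. What is shaped like the part that bears pink_mid but purple or turquoise is not meant.

How it is judged:
By the outcome, as a careful person would: the job done as asked, in the order asked, and still so for the second after the job is handed in, with the robot touching nothing.
It also fails if it takes over 40 s, if anything falls off the work surface, if the arm or the gripper's body presses on something with over 40 N, if the wrist force passes 120 N, or if a joint passes its speed limit or range.

## Working session

There is one attempt and no reset: what is moved stays moved. The work goes in short steps, Python scripts to look and compute and a tool call to move; the robot and the scene stay as the last step left them, time stands still between calls to the robot, and variables do not carry over. Pictures are saved under pics/ and viewed, at most 10 in all, crops included, and the job is handed in when it is done.

Besides the shell and the picture viewer there is one more tool, called after "Request:" as a command line: name --argument value ..., lists and objects as JSON in quotes. servo_tool: Moves the arm, as the interface text tells. Its arguments: {"type":"object","properties":{"targets":{"type":"array"},"claw":{"type":"number"},"force":{"type":"number"}},"required":["targets"]}

```bash
mkdir -p pics; python3 - <<'E'
from plant import sensors, optics
import cv2
for n in ("scene","top"):
    cv2.imwrite(f"pics/{n}0.png",optics.capture(n)[:,:,::-1]); m=optics.camera_model(n); print(n,m)
o=sensors.get_obs(); print(o["t"],o["ee_pos"],o["ee_rot"],o["grip_width"],o["ft_force"])
E
```

```text
scene {'K': array([[508.50926682,   0.        , 310.79478344],
       [  0.        , 508.50926682, 241.12874831],
       [  0.        ,   0.        ,   1.        ]]), 'R': array([[-0.2130667 ,  0.97695844,  0.0124414 ],
       [ 0.57418674,  0.13550798, -0.80743246],
       [-0.79051386, -0.16489328, -0.58982882]]), 't': array([ 0.10517172, -0.25209102,  1.58098569])}
top {'K': array([[458.23129155,   0.        , 323.02679629],
       [  0.        , 458.23129155, 239.85394489],
       [  0.        ,   0.        ,   1.        ]]), 'R': array([[ 0.0219447 , -0.9992351 ,  0.03236722],
       [-0.99383039, -0.02532372, -0.10798088],
       [ 0.10871794, -0.02979792, -0.99362593]]), 't': array([-0.0018571 ,  0.53953537,  0.87303036])}
0.1 [ 0.21756503 -0.5855883   0.23078307] [[ 9.37374929e-01  3.48321760e-01 -4.40522339e-04]
 [ 3.48322029e-01 -9.37374446e-01  9.55103774e-04]
 [-8.02509558e-05 -1.04873397e-03 -9.99999447e-01]] 0.0852086370435111 [-0.86488544 -0.3185335  -0.51444434]
```

View pics/scene0.png

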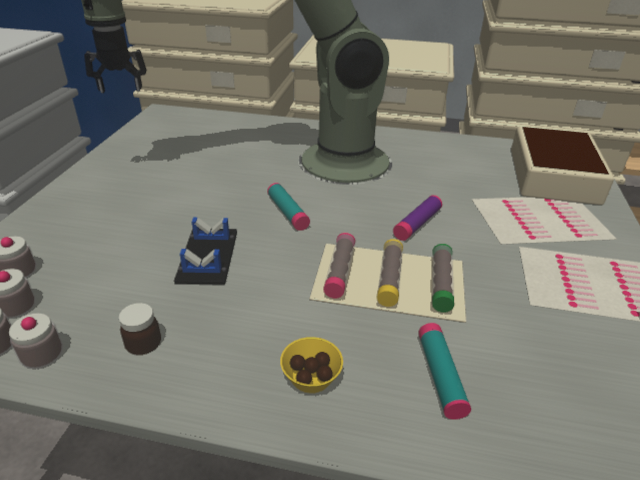

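View pics/top0.png

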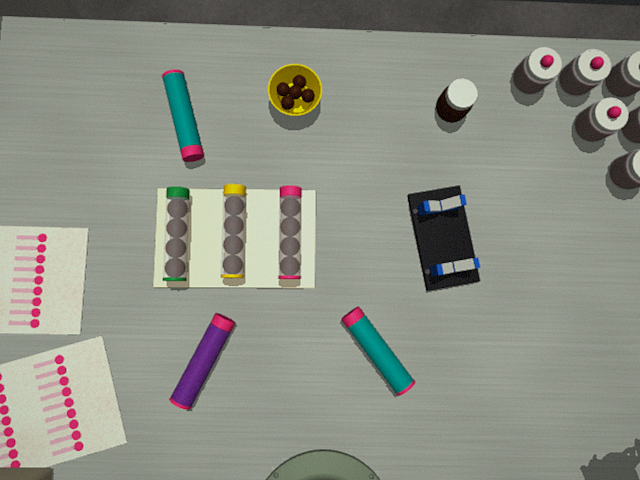

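The top view shows the tray with three tubes: pink cap at (290,190), yellow at (234,190) and green at (178,193). The cradle is at about (444,238). Four things have pink caps:
- Tray tube, clear with brown balls, at (290,235) in top.
- Turquoise tube at (183,115).
- Turquoise tube at (378,350).
- Purple tube at (203,360).

Only the first is a clear chocolate-ball tube in the cream tray, so it is the one meant. I'll confirm it in enlarged crops.

```bash
python3 - <<'E'
import cv2,numpy as np
a=cv2.imread("pics/top0.png")[178:298,270:490]; b=cv2.imread("pics/scene0.png")[205:305,165:365]
cv2.imwrite("pics/c_top.png",cv2.resize(a,None,fx=3.6,fy=3.6,interpolation=cv2.INTER_CUBIC))
cv2.imwrite("pics/c_scene.png",cv2.resize(b,None,fx=4,fy=4,interpolation=cv2.INTER_CUBIC))
E
```

```text
(no output)
```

View pics/c_top.png

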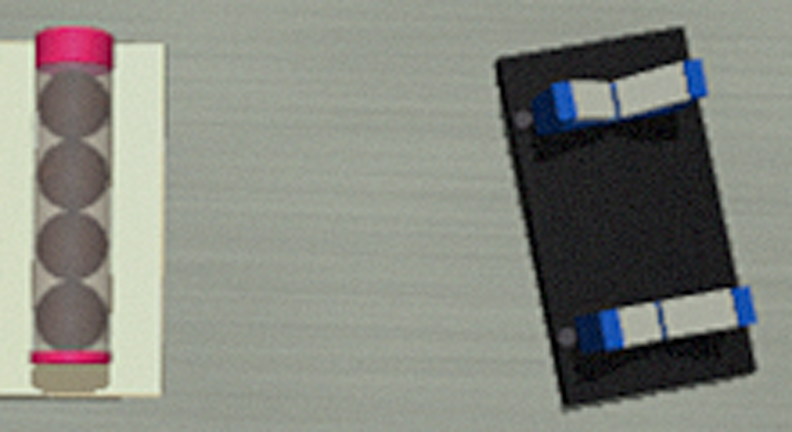

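View pics/c_scene.png

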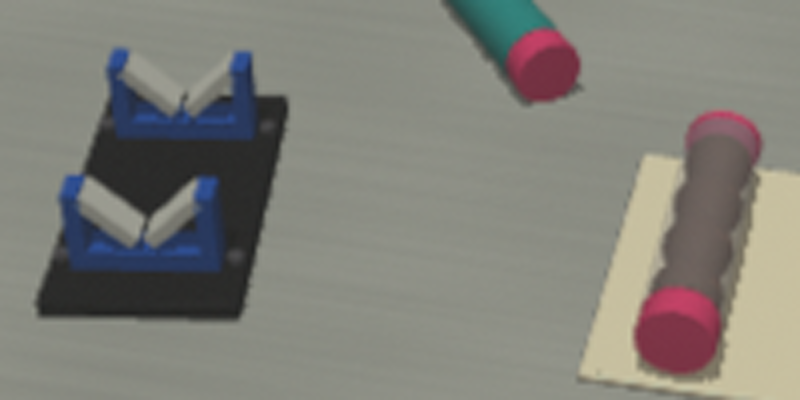

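The crops confirm it. The clear tube with the pink cap and end disc is at (290,235) in top, cap face at (334,288) in scene. It lies on the tray's edge lane, next to the cradle. Next I fit the tube and cradle poses from both views.

```bash
cat > h.py <<'E'
import numpy as np
from plant import optics
from scipy.optimize import least_squares
M={n:optics.camera_model(n) for n in("scene","top")}
def proj(m,X):
    c=np.atleast_2d(X)@m["R"].T+m["t"]; p=c@m["K"].T; return p[:,:2]/p[:,2:]
def T(p,X): # p=x,y,z,yaw
    c,s=np.cos(p[3]),np.sin(p[3]); return np.atleast_2d(X)@np.array([[c,s,0],[-s,c,0],[0,0,1]])+p[:3]
CT=lambda u,v:np.array([270+u/3.6-.36,178+v/3.6-.36])
CS=lambda u,v:np.array([165+u/4-.375,205+v/4-.375])
a=np.linspace(0,2*np.pi,181)
ring=lambda x:np.c_[np.full(181,x),.022*np.cos(a),.022*np.sin(a)]
E
python3 - <<'E'
from h import *
def ft(p):
    r=[]
    cap,end=T(p,ring(.09)),T(p,ring(-.09))
    c,e=proj(M["top"],cap),proj(M["top"],end)
    r+=[c[:,0].min()-CT(36,0)[0],c[:,0].max()-CT(112,0)[0],c[:,1].min()-CT(0,28)[1],
        e[:,0].min()-CT(31,0)[0],e[:,0].max()-CT(111,0)[0],e[:,1].max()-CT(0,363)[1]]
    c,e=proj(M["scene"],cap),proj(M["scene"],end)
    r+=[c[:,0].min()-CS(635,0)[0],c[:,0].max()-CS(721,0)[0],c[:,1].max()-CS(0,374)[1],
        e[:,0].min()-CS(686,0)[0],e[:,0].max()-CS(762,0)[0],e[:,1].min()-CS(0,111)[1]]
    return np.array(r)
s=least_squares(ft,[.55,.05,.03,0],loss="soft_l1");print("tube",s.x,np.degrees(s.x[3]),ft(s.x).round(1))
# cradle, origin at table level under seat; x axis roughly +x world
obs=[("top",CT(497,60),(.1,.055,.012)),("top",CT(684,28),(.1,-.055,.012)),("top",CT(755,372),(-.1,-.055,.012)),("top",CT(565,408),(-.1,.055,.012)),
("top",CT(686,61),(.072,-.041,.062)) ,("top",CT(755,324),(-.072,-.041,.062)),("top",CT(553,84),(.072,.041,.062)),("top",CT(602,350),(-.072,.041,.062)),
("scene",CS(287,97),(-.1,.055,.012)),("scene",CS(38,304),(.1,-.055,.012)),("scene",CS(242,304),(.1,.055,.012)),
("scene",CS(118,50),(-.062,-.041,.062)),("scene",CS(244,54),(-.062,.041,.062)),("scene",CS(72,178),(.062,-.041,.062)),("scene",CS(208,180),(.062,.041,.062))]
def fc(p): return np.concatenate([proj(M[n],T(p,X))[0]-u for n,u,X in obs])
s=least_squares(fc,[.55,-.25,0,.1],loss="soft_l1");print("cradle",s.x,np.degrees(s.x[3]));print(fc(s.x).reshape(-1,2).round(1))
E
```

```text
tube [0.55144342 0.07732171 0.03215315 0.02528934] 1.448972572908962 [-1.2 -0.  -0.2 -0.5  0.1  0.6 -0.4 -0.6  0.4 -0.1 -0.3 -0.3]
cradle [ 0.55256958 -0.23210201  0.00079805  0.19918009] 11.41217878531131
[[-0.9 -0.3]
 [-0.6 -0.4]
 [ 0.2  0.4]
 [-0.3  0.1]
 [ 3.3 -0.2]
 [-0.2  0. ]
 [-1.   0.5]
 [ 0.5  0.4]
 [ 0.4 -1.7]
 [-0.7 -1.7]
 [-0.7 -0.7]
 [-1.8  0.9]
 [ 1.5  0.6]
 [-2.   0.7]
 [ 2.   1. ]]
```

```bash
cat > g.py <<'E'
import sys,numpy as np
from plant import sensors
from scipy.spatial.transform import Rotation as Ro
def go(x,y,z,yaw):
    o=sensors.get_obs();R=o["ee_rot"];a=np.radians(yaw);c,s=np.cos(a),np.sin(a)
    G=np.array([[c,s,0],[s,-c,0],[0,0,-1]])
    print("t",round(o["t"],2),"pos",o["ee_pos"].round(4) if hasattr(o["ee_pos"],"round") else o["ee_pos"],"w",round(o["grip_width"],4),"F",np.round(o["ft_force"],1))
    R=np.array(R);print("travel",(R.T@(np.array([x,y,z])-o["ee_pos"])*1000).round(1),"twist",np.degrees(Ro.from_matrix(R.T@G).as_rotvec()).round(2))
if __name__=="__main__": go(*map(float,sys.argv[1:]))
E
python3 g.py .551 .077 .20 1.5
```

```text
t 0.1 pos [ 0.2176 -0.5856  0.2308] w 0.0852 F [-0.9 -0.3 -0.5]
travel [ 543.4 -504.9   31.3] twist [-6.000e-02  1.000e-02  1.888e+01]
```

Request:
servo_tool --targets '[{"travel": [11, -10, 1], "twist": [0, 0, 0.5]}, {"travel": [33, -30, 2], "twist": [0, 0, 1]}, {"travel": [60, -56, 4], "twist": [0, 0, 2]}, {"travel": [90, -84, 5], "twist": [0, 0, 3]}, {"travel": [120, -112, 7], "twist": [0, 0, 4]}, {"travel": [150, -140, 9], "twist": [0, 0, 5]}, {"travel": [180, -168, 11], "twist": [0, 0, 6]}, {"travel": [210, -196, 13], "twist": [0, 0, 7]}]' --claw 1

```text
t: 0.9
ee_pos: [0.3467, -0.3267, 0.2182]
ee_rot: [[0.973, 0.231, 0.0], [0.231, -0.973, 0.0], [0.0, -0.0, -1.0]]
ft_force: [0.7, -0.4, 0.8]
grip_width: 0.0859
grip_force: 0.0
```

```bash
python3 g.py .551 .077 .20 1.5
```

```text
t 0.9 pos [ 0.3467 -0.3267  0.2182] w 0.0859 F [ 0.7 -0.4  0.8]
travel [ 292.  -345.6   18.2] twist [-1.000e-02 -0.000e+00  1.184e+01]
```

Request:
servo_tool --targets '[{"travel": [27, -32, 2], "twist": [0, 0, 1]}, {"travel": [54, -64, 3], "twist": [0, 0, 2]}, {"travel": [81, -96, 5], "twist": [0, 0, 3]}, {"travel": [108, -128, 7], "twist": [0, 0, 4]}, {"travel": [135, -160, 8], "twist": [0, 0, 6]}, {"travel": [162, -192, 10], "twist": [0, 0, 8]}, {"travel": [189, -224, 12], "twist": [0, 0, 10]}, {"travel": [216, -256, 14], "twist": [0, 0, 11]}]'

```text
t: 1.7
ee_pos: [0.4971, -0.0277, 0.2042]
ee_rot: [[0.999, 0.04, -0.0], [0.04, -0.999, 0.0], [-0.0, -0.0, -1.0]]
ft_force: [1.0, -0.3, 1.1]
grip_width: 0.0851
grip_force: 0.0
```

```bash
python3 g.py .551 .077 .20 1.5
```

```text
t 1.7 pos [ 0.4971 -0.0277  0.2042] w 0.0851 F [ 1.  -0.3  1.1]
travel [  58.1 -102.4    4.2] twist [-0.    0.01  0.81]
```

Request:
servo_tool --targets '[{"travel": [20, -38, 1], "twist": [0, 0, 0.3]}, {"travel": [38, -70, 3], "twist": [0, 0, 0.8]}, {"travel": [50, -90, 4], "twist": [0, 0, 0.8]}, {"travel": [56, -100, 4], "twist": [0, 0, 0.8]}, {"travel": [58, -102.5, 4], "twist": [0, 0, 0.8]}, {"travel": [58, -102.5, 4], "twist": [0, 0, 0.8]}, {"travel": [58, -102.5, 4], "twist": [0, 0, 0.8]}]'

```text
t: 2.4
ee_pos: [0.5504, 0.0735, 0.2004]
ee_rot: [[1.0, 0.026, -0.0], [0.026, -1.0, -0.001], [-0.0, 0.001, -1.0]]
ft_force: [-0.0, -0.2, 0.6]
grip_width: 0.0853
grip_force: 0.0
```

```bash
python3 g.py .551 .077 .014 1.5; python3 - <<'E'
from h import *
import cv2
m=optics.camera_model("wrist"); im=optics.capture("wrist")[:,:,::-1].copy()
np.savez("w1.npz",**m); cv2.imwrite("pics/w1_raw.png",im)
p=[.5514,.0773,.034,.0253]
for x in(.09,-.09): cv2.polylines(im,[proj(m,T(p,ring(x))).astype(int)],True,(0,255,0),1)
cv2.imwrite("pics/w1.png",im)
print(m["R"],-m["R"].T@m["t"])
E
```

```text
t 2.4 pos [0.5504 0.0735 0.2004] w 0.0853 F [-0.  -0.2  0.6]
travel [  0.7  -3.6 186.4] twist [ 0.03  0.01 -0.01]
[[ 2.61819272e-02 -9.99657085e-01  4.67596060e-04]
 [-9.59513408e-01 -2.49992981e-02  2.80551342e-01]
 [-2.80443448e-01 -7.79403950e-03 -9.59838906e-01]] [0.62252559 0.07514689 0.34284943]
```

View pics/w1.png

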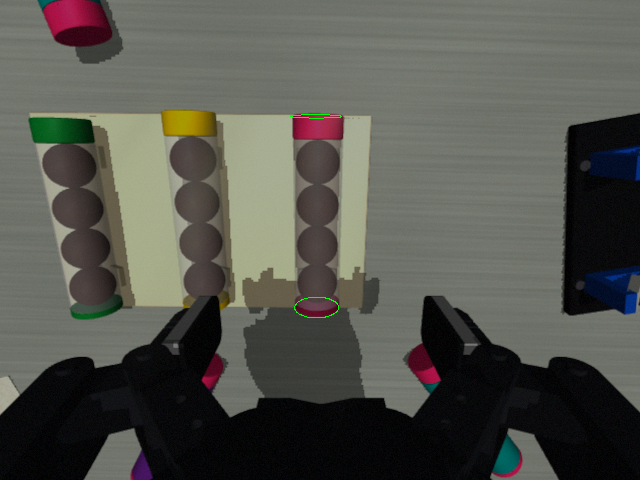

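The wrist view shows the projected tube outline (green) on the pink-capped tube: cap at (318,117), end at (317,307), agreeing to about 1 px. I'll descend to it now.

Request:
servo_tool --targets '[{"travel": [0.7, -3.6, 15], "twist": [0, 0, 0]}, {"travel": [0.7, -3.6, 45], "twist": [0, 0, 0]}, {"travel": [0.7, -3.6, 75], "twist": [0, 0, 0]}, {"travel": [0.7, -3.6, 105], "twist": [0, 0, 0]}, {"travel": [0.7, -3.6, 130], "twist": [0, 0, 0]}, {"travel": [0.7, -3.6, 145], "twist": [0, 0, 0]}, {"travel": [0.7, -3.6, 150], "twist": [0, 0, 0]}, {"travel": [0.7, -3.6, 150], "twist": [0, 0, 0]}]'

```text
t: 3.25
ee_pos: [0.5515, 0.0782, 0.0504]
ee_rot: [[1.0, 0.027, -0.0], [0.027, -1.0, -0.0], [-0.0, 0.0, -1.0]]
ft_force: [0.5, -0.2, 0.7]
grip_width: 0.0856
grip_force: 0.0
```

```bash
python3 g.py .551 .077 .011 1.5
```

```text
t 3.25 pos [0.5515 0.0782 0.0504] w 0.0856 F [ 0.5 -0.2  0.7]
travel [-0.5  1.2 39.4] twist [0.01 0.01 0.06]
```

Request:
servo_tool --targets '[{"travel": [-0.5, 1, 10], "twist": [0, 0, 0]}, {"travel": [-0.5, 1, 22], "twist": [0, 0, 0]}, {"travel": [-0.5, 1, 33], "twist": [0, 0, 0]}, {"travel": [-0.5, 1, 39], "twist": [0, 0, 0]}, {"travel": [-0.5, 1, 39], "twist": [0, 0, 0]}, {"travel": [-0.5, 1, 39], "twist": [0, 0, 0]}]'

```text
t: 3.85
ee_pos: [0.551, 0.0775, 0.0112]
ee_rot: [[1.0, 0.028, -0.0], [0.028, -1.0, -0.0], [-0.0, 0.0, -1.0]]
ft_force: [-0.4, -0.1, 0.1]
grip_width: 0.0854
grip_force: 0.0
```

Request:
servo_tool --targets '[{"travel": [0, 0, 0], "twist": [0, 0, 0]}, {"travel": [0, 0, 0], "twist": [0, 0, 0]}, {"travel": [0, 0, 0], "twist": [0, 0, 0]}, {"travel": [0, 0, 0], "twist": [0, 0, 0]}, {"travel": [0, 0, 0], "twist": [0, 0, 0]}, {"travel": [0, 0, 0], "twist": [0, 0, 0]}, {"travel": [0, 0, 0], "twist": [0, 0, 0]}, {"travel": [0, 0, 0], "twist": [0, 0, 0]}]' --claw 0.35 --force 40

```text
t: 4.65
ee_pos: [0.5512, 0.077, 0.0118]
ee_rot: [[1.0, 0.027, 0.0], [0.027, -1.0, -0.0], [0.0, 0.0, -1.0]]
ft_force: [-1.7, -2.9, 8.6]
grip_width: 0.0428
grip_force: 39.4
```

Request:
servo_tool --targets '[{"travel": [0, 0, -4], "twist": [0, 0, 0]}, {"travel": [0, 0, -12], "twist": [0, 0, 0]}, {"travel": [0, 0, -28], "twist": [0, 0, 0]}, {"travel": [0, 0, -50], "twist": [0, 0, 0]}, {"travel": [0, 0, -75], "twist": [0, 0, 0]}, {"travel": [0, 0, -98], "twist": [0, 0, 0]}, {"travel": [0, 0, -115], "twist": [0, 0, 0]}, {"travel": [0, 0, -120], "twist": [0, 0, 0]}]'

```text
t: 5.45
ee_pos: [0.5517, 0.0777, 0.1335]
ee_rot: [[1.0, 0.028, 0.003], [0.028, -1.0, 0.001], [0.003, -0.001, -1.0]]
ft_force: [0.0, -0.4, -1.6]
grip_width: 0.0432
grip_force: 40.9
```

```bash
python3 g.py .5526 -.2321 .130 11.4
```

```text
t 5.45 pos [0.5517 0.0777 0.1335] w 0.0432 F [ 0.  -0.4 -1.6]
travel [ -7.7 309.7   3.3] twist [-0.02 -0.16 -9.82]
```

Request:
servo_tool --targets '[{"travel": [0, 10, 0], "twist": [0, 0, 0]}, {"travel": [-1, 35, 0], "twist": [0, 0, -1]}, {"travel": [-2, 68, 0], "twist": [0, 0, -2]}, {"travel": [-3, 103, 0], "twist": [0, 0, -3.5]}, {"travel": [-4, 138, 0], "twist": [0, 0, -5]}, {"travel": [-5, 173, 0], "twist": [0, 0, -6.5]}, {"travel": [-6, 208, 0], "twist": [0, 0, -8]}, {"travel": [-6.5, 240, 0], "twist": [0, 0, -9]}]'

```text
t: 6.25
ee_pos: [0.5499, -0.1651, 0.1301]
ee_rot: [[0.983, 0.184, -0.002], [0.184, -0.983, 0.0], [-0.002, -0.0, -1.0]]
ft_force: [0.5, 0.3, -1.8]
grip_width: 0.0425
grip_force: 41.0
```

```bash
python3 g.py .5526 -.2321 .130 11.4
```

```text
t 6.25 pos [ 0.5499 -0.1651  0.1301] w 0.0425 F [ 0.5  0.3 -1.8]
travel [-9.7 66.4  0.1] twist [-0.02  0.1  -0.81]
```

Request:
servo_tool --targets '[{"travel": [-4, 25, 0], "twist": [0, 0, -0.5]}, {"travel": [-7, 45, 0], "twist": [0, 0, -0.8]}, {"travel": [-9, 58, 0], "twist": [0, 0, -0.8]}, {"travel": [-9.7, 65, 0], "twist": [0, 0, -0.8]}, {"travel": [-9.7, 66.4, 0], "twist": [0, 0, -0.8]}, {"travel": [-9.7, 66.4, 0], "twist": [0, 0, -0.8]}, {"travel": [-9.7, 66.4, 0], "twist": [0, 0, -0.8]}]'

```text
t: 6.95
ee_pos: [0.5539, -0.2286, 0.1313]
ee_rot: [[0.98, 0.199, -0.0], [0.199, -0.98, 0.0], [0.0, -0.0, -1.0]]
ft_force: [-0.1, 0.4, -1.9]
grip_width: 0.0429
grip_force: 41.0
```

```bash
python3 g.py .5526 -.2321 .130 11.4; python3 - <<'E'
from h import *
import cv2
m=optics.camera_model("wrist"); im=optics.capture("wrist")[:,:,::-1].copy()
p=[.5526,-.2321,0,.1992]
def box(c): 
    q=proj(m,T(p,c)).astype(int); cv2.polylines(im,[q],True,(0,255,0),1)
box([(.1,.055,.012),(.1,-.055,.012),(-.1,-.055,.012),(-.1,.055,.012)])
for x in(.062,-.062): box([(x+.01,.041,.062),(x+.01,-.041,.062),(x-.01,-.041,.062),(x-.01,.041,.062)])
cv2.polylines(im,[proj(m,T([.5526,-.2321,.1522,.1992],ring(.09))).astype(int)],True,(0,255,255),1)
cv2.imwrite("pics/w2.png",im)
s=optics.capture("scene")[:,:,::-1].copy()
cv2.imwrite("pics/s2.png",cv2.resize(s[130:310,140:340],None,fx=3.3,fy=3.3,interpolation=cv2.INTER_CUBIC))
E
```

```text
t 6.95 pos [ 0.5539 -0.2286  0.1313] w 0.0429 F [-0.1  0.4 -1.9]
travel [-2.   3.2  1.3] twist [-0.02 -0.    0.05]
```

View pics/w2.png

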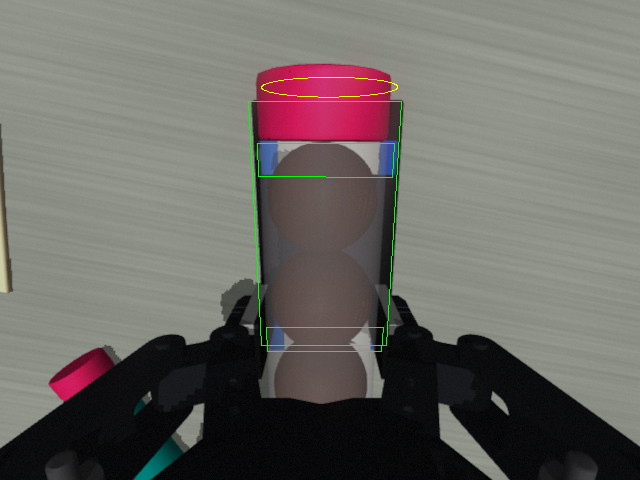

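View pics/s2.png

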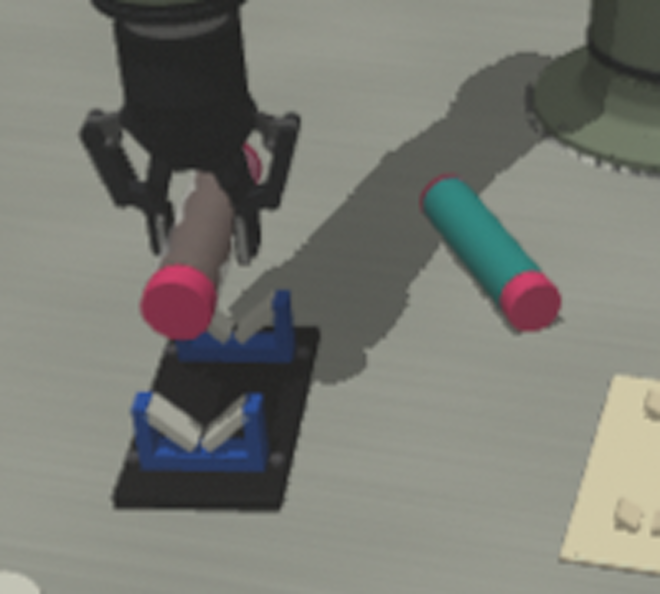

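The cradle outline (green) fits its plates in the wrist view (top corners at (258,142) and (394,142)). The tube sits in the grip with its cap at (323,87), and the scene crop shows it level above the V. Next I work out the remaining sideways offset.

```bash
python3 - <<'E'
from h import *
from plant import sensors
m=optics.camera_model("wrist");o=sensors.get_obs();R=o["ee_rot"];t=np.array(o["ee_pos"]);print(m["K"][0])
def bp(u,v,z):
    d=m["R"].T@np.linalg.inv(m["K"])@[u,v,1];C=-m["R"].T@m["t"];P=C+d*(z-C[2])/d[2];return P,(np.array(R).T@(P-t)*1000).round(1)
ax=lambda l,r,v,z:print(v,[bp(u,v,z)[1][:2] for u in(l,r)],((bp(l,v,z)[1]+bp(r,v,z)[1])/2)[1])
ax(256.5,390.5,90,.152);ax(258,388.5,130,.152)
print("cradle plate top far edge");ax(258,395,142,.062);ax(250,403,101,.012)
E
python3 g.py .5526 -.2321 .070 11.4
```

```text
[340.57600882   0.         320.88950763]
90 [array([ 87.8, -20.8]), array([87.8, 23.4])] 1.299999999999999
130 [array([ 75.2, -21. ]), array([75.2, 23.5])] 1.25
cradle plate top far edge
142 [array([ 70.7, -37.2]), array([70.7, 44.8])] 3.799999999999997
101 [array([ 98.6, -50.3]), array([98.6, 59.2])] 4.450000000000003
t 7.05 pos [ 0.5539 -0.2288  0.1314] w 0.0429 F [ 0.6  0.6 -1.8]
travel [-2.   3.  61.4] twist [-0.01 -0.01  0.04]
```

Request:
servo_tool --targets '[{"travel": [-1, 1.5, 5], "twist": [0, 0, 0]}, {"travel": [-2, 2.9, 18], "twist": [0, 0, 0]}, {"travel": [-2, 2.9, 35], "twist": [0, 0, 0]}, {"travel": [-2, 2.9, 50], "twist": [0, 0, 0]}, {"travel": [-2, 2.9, 60], "twist": [0, 0, 0]}, {"travel": [-2, 2.9, 65], "twist": [0, 0, 0]}, {"travel": [-2, 2.9, 65], "twist": [0, 0, 0]}, {"travel": [-2, 2.9, 65], "twist": [0, 0, 0]}]'

```text
t: 7.85
ee_pos: [0.5526, -0.2329, 0.0666]
ee_rot: [[0.98, 0.197, 0.0], [0.197, -0.98, -0.0], [0.0, 0.0, -1.0]]
ft_force: [0.8, 0.3, -1.8]
grip_width: 0.0431
grip_force: 41.0
```

```bash
python3 g.py .5526 -.2319 .041 11.4; python3 - <<'E'
from h import *
from plant import sensors
import cv2
im=optics.capture("wrist")[:,:,::-1]
m=optics.camera_model("wrist");print(-m["R"].T@m["t"])
cv2.imwrite("pics/w3.png",cv2.resize(im[20:420,140:500],None,fx=1.5,fy=1.5,interpolation=cv2.INTER_CUBIC))
E
```

```text
t 7.85 pos [ 0.5526 -0.2329  0.0666] w 0.0431 F [ 0.8  0.3 -1.8]
travel [ 0.1 -1.  25.6] twist [ 0.01 -0.03 -0.02]
[ 0.62329313 -0.21920846  0.20935117]
```

View pics/w3.png

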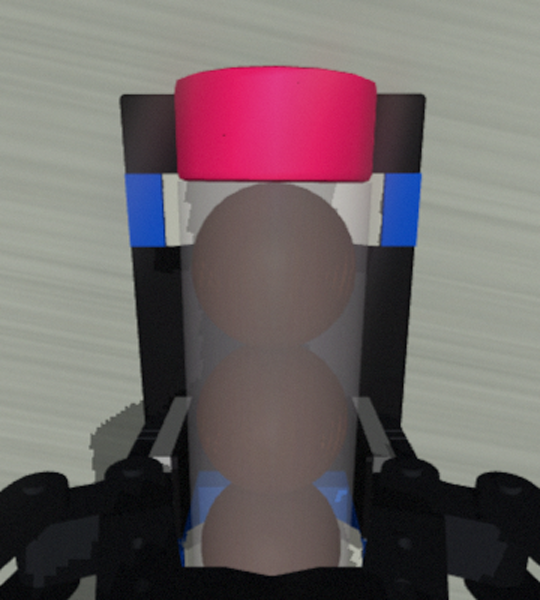

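The tube is about 0.7 mm right of the V's middle: cap centre is at column 276 against cradle centre 273 in the crop. I'll correct that and lower slowly.

Request:
servo_tool --targets '[{"travel": [0, -0.4, 4], "twist": [0, 0, 0]}, {"travel": [0, -0.8, 9], "twist": [0, 0, 0]}, {"travel": [0, -0.8, 14], "twist": [0, 0, 0]}, {"travel": [0, -0.8, 18], "twist": [0, 0, 0]}, {"travel": [0, -0.8, 20], "twist": [0, 0, 0]}, {"travel": [0, -0.8, 21], "twist": [0, 0, 0]}, {"travel": [0, -0.8, 21], "twist": [0, 0, 0]}, {"travel": [0, -0.8, 21], "twist": [0, 0, 0]}]'

```text
t: 8.7
ee_pos: [0.5523, -0.2321, 0.0454]
ee_rot: [[0.98, 0.197, 0.0], [0.197, -0.98, -0.0], [0.0, 0.0, -1.0]]
ft_force: [0.2, 0.0, -2.5]
grip_width: 0.0433
grip_force: 41.0
```

Request:
servo_tool --targets '[{"travel": [0, 0, 0.5], "twist": [0, 0, 0]}, {"travel": [0, 0, 1], "twist": [0, 0, 0]}, {"travel": [0, 0, 1.5], "twist": [0, 0, 0]}, {"travel": [0, 0, 2], "twist": [0, 0, 0]}, {"travel": [0, 0, 2], "twist": [0, 0, 0]}]'

```text
t: 9.2
ee_pos: [0.5522, -0.2321, 0.0432]
ee_rot: [[0.98, 0.197, -0.0], [0.197, -0.98, 0.0], [-0.0, -0.0, -1.0]]
ft_force: [-0.4, -0.4, -1.8]
grip_width: 0.0432
grip_force: 41.0
```

Request:
servo_tool --targets '[{"travel": [0, 0, 0.5], "twist": [0, 0, 0]}, {"travel": [0, 0, 1], "twist": [0, 0, 0]}, {"travel": [0, 0, 1.2], "twist": [0, 0, 0]}, {"travel": [0, 0, 1.2], "twist": [0, 0, 0]}]'

```text
t: 9.6
ee_pos: [0.5523, -0.2322, 0.0422]
ee_rot: [[0.98, 0.197, 0.0], [0.197, -0.98, -0.0], [0.0, 0.0, -1.0]]
ft_force: [0.8, -1.5, -0.1]
grip_width: 0.0431
grip_force: 41.1
```

Request:
servo_tool --targets '[{"travel": [0, 0, 0.3], "twist": [0, 0, 0]}, {"travel": [0, 0, 0.7], "twist": [0, 0, 0]}, {"travel": [0, 0, 0.7], "twist": [0, 0, 0]}, {"travel": [0, 0, 0.7], "twist": [0, 0, 0]}]'

```text
t: 10.0
ee_pos: [0.5525, -0.2325, 0.0417]
ee_rot: [[0.98, 0.197, 0.001], [0.197, -0.98, -0.001], [0.001, 0.001, -1.0]]
ft_force: [0.3, -2.9, 5.6]
grip_width: 0.0429
grip_force: 41.6
```

Request:
servo_tool --targets '[{"travel": [0, 0.2, 0.3], "twist": [0, 0, 0]}, {"travel": [0, 0.3, 0.5], "twist": [0, 0, 0]}, {"travel": [0, 0.3, 0.5], "twist": [0, 0, 0]}, {"travel": [0, 0.3, 0.5], "twist": [0, 0, 0]}]'

```text
t: 10.4
ee_pos: [0.5525, -0.2328, 0.0414]
ee_rot: [[0.98, 0.197, 0.001], [0.197, -0.98, -0.001], [0.001, 0.001, -1.0]]
ft_force: [-1.6, -2.7, 9.5]
grip_width: 0.0429
grip_force: 41.9
```

The force rose to about 11 N, net of weight, at the expected height, so the tube is resting in the V. I'll ease the grip, then release.

Request:
servo_tool --targets '[{"travel": [0, 0, -0.3], "twist": [0, 0, 0]}, {"travel": [0, 0, -0.3], "twist": [0, 0, 0]}, {"travel": [0, 0, -0.3], "twist": [0, 0, 0]}]' --force 20

```text
t: 10.7
ee_pos: [0.5526, -0.2328, 0.0415]
ee_rot: [[0.98, 0.197, 0.001], [0.197, -0.98, -0.001], [0.001, 0.001, -1.0]]
ft_force: [0.3, -2.8, 5.8]
grip_width: 0.0433
grip_force: 41.4
```

Request:
servo_tool --targets '[{"travel": [0, 0, 0], "twist": [0, 0, 0]}, {"travel": [0, 0, 0], "twist": [0, 0, 0]}, {"travel": [0, 0, 0], "twist": [0, 0, 0]}, {"travel": [0, 0, 0], "twist": [0, 0, 0]}, {"travel": [0, 0, 0], "twist": [0, 0, 0]}, {"travel": [0, 0, 0], "twist": [0, 0, 0]}, {"travel": [0, 0, 0], "twist": [0, 0, 0]}, {"travel": [0, 0, 0], "twist": [0, 0, 0]}]' --claw 0.9

```text
t: 11.5
ee_pos: [0.5523, -0.2324, 0.0412]
ee_rot: [[0.98, 0.197, -0.0], [0.197, -0.98, 0.0], [0.0, -0.0, -1.0]]
ft_force: [0.3, -1.0, -0.4]
grip_width: 0.0769
grip_force: 0.0
```

```bash
python3 - <<'E'
from h import *
import cv2
im=optics.capture("wrist")[:,:,::-1]; s=optics.capture("scene")[:,:,::-1]
a=cv2.resize(im[20:420,120:520],(400,400)); b=cv2.resize(s[180:300,150:270],(400,400),interpolation=cv2.INTER_CUBIC)
cv2.imwrite("pics/r1.png",np.hstack([a,b]))
E
```

```text
(no output)
```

View pics/r1.png

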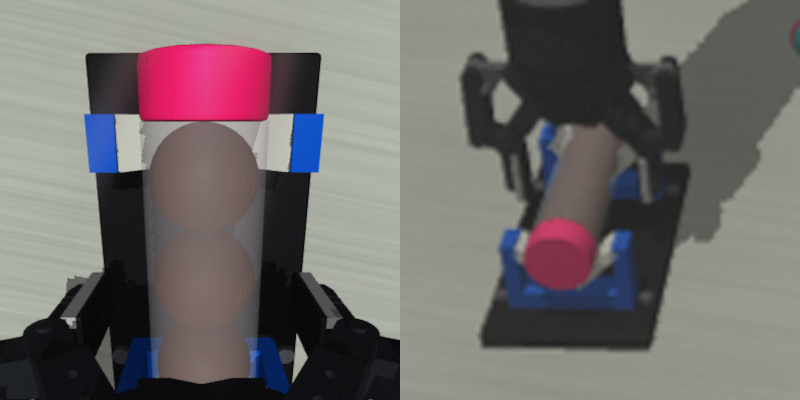

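The fingers are clear of the tube, and it lies centred in both plates: cap at (204,85) between posts at 86 and 322 in the left half. I'll open fully and retreat straight up.

Request:
servo_tool --targets '[{"travel": [0, 0, -4], "twist": [0, 0, 0]}, {"travel": [0, 0, -14], "twist": [0, 0, 0]}, {"travel": [0, 0, -30], "twist": [0, 0, 0]}, {"travel": [0, 0, -55], "twist": [0, 0, 0]}, {"travel": [0, 0, -85], "twist": [0, 0, 0]}, {"travel": [0, 0, -115], "twist": [0, 0, 0]}, {"travel": [0, 0, -140], "twist": [0, 0, 0]}, {"travel": [0, 0, -150], "twist": [0, 0, 0]}]' --claw 1

```text
t: 12.4
ee_pos: [0.5532, -0.2327, 0.1951]
ee_rot: [[0.98, 0.197, 0.004], [0.197, -0.98, -0.001], [0.004, 0.002, -1.0]]
ft_force: [0.2, -0.7, -0.2]
grip_width: 0.0849
grip_force: 0.0
```

Request:
servo_tool --targets '[{"travel": [-10, 0, 0], "twist": [0, 0, 0]}, {"travel": [-30, 0, 0], "twist": [0, 0, 0]}, {"travel": [-55, 0, 0], "twist": [0, 0, 0]}, {"travel": [-75, 0, 0], "twist": [0, 0, 0]}, {"travel": [-80, 0, 0], "twist": [0, 0, 0]}, {"travel": [-80, 0, 0], "twist": [0, 0, 0]}, {"travel": [-80, 0, 0], "twist": [0, 0, 0]}]'

```text
t: 13.1
ee_pos: [0.4742, -0.2479, 0.1909]
ee_rot: [[0.98, 0.198, -0.0], [0.198, -0.98, 0.0], [0.0, -0.0, -1.0]]
ft_force: [-0.0, -0.1, -1.1]
grip_width: 0.0853
grip_force: 0.0
```

```bash
python3 - <<'E'
from h import *
import cv2
p=[.5526,-.2321,.063,.1992]; out=[]
for n,(r0,r1,c0,c1) in {"scene":(200,320,160,280),"top":(175,305,380,510)}.items():
    s=optics.capture(n)[:,:,::-1].copy(); s=s[r0:r1,c0:c1]; k=400/(r1-r0)
    s=cv2.resize(s,(400,400),interpolation=cv2.INTER_CUBIC)
    for x in(.09,-.09): cv2.polylines(s,[((proj(M[n],T(p,ring(x)))-[c0,r0]+.5)*k).astype(int)],True,(0,255,0),1)
    out.append(s)
cv2.imwrite("pics/end.png",np.hstack(out))
E
```

```text
(no output)
```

View pics/end.png

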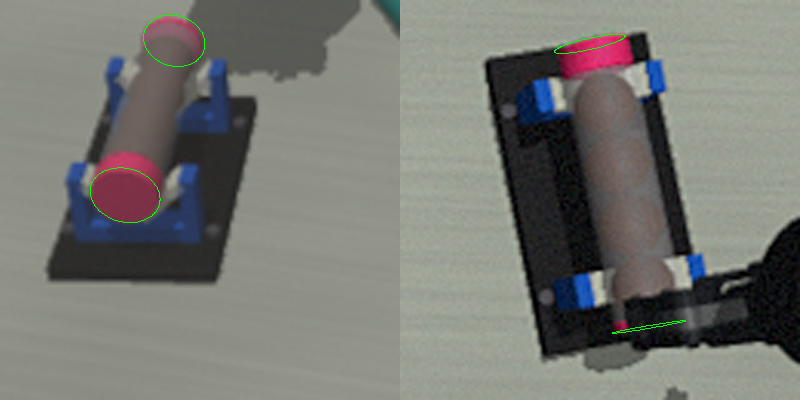

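The final views show the tube fully down in both V-plates and centred to within 1–2 mm, matching the seated outline (green). The cap face is at (125,195) in the scene half. The robot is clear, so I'm handing in.

```bash
python3 -c "
from plant import order; print(order.close_job())"
```

```text
the job is handed in; nothing more can be done
None
```

The pink-capped tube is seated in both V-plates of the cradle, centred lengthwise to about 1–2 mm; it was released at rest, the other two tubes were not touched, and the job was handed in at about 13 s.

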